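# Run the pasta roller: catch tray out, hold the dial on its third click

## Task

Get the electric pasta roller running at full speed: first pull its catch tray out to its stop, and only then turn the spring-return dial clockwise past its first and second clicks to the third, the mark with three red dots. The dial springs back if let go, so finish while still holding it firmly on the third click, with the tray left fully out. Leave the other kitchenware where it stands.

Things in the scene. Friction and masses are not known exactly. Their poses are not given: they have to be found in the camera images.
- roller: cream pasta roller, fixed. Origin at the centre of its underside; front at its -x (to the robot), +y to the robot's left. Base 200 (x) x 320 (y) x 80 mm high; the roller head on it is 165 mm high, x -25 to 95, y -160 to 18 mm. Left of that (y above 30 mm) is a flat deck 80 mm high with the dial. The catch tray (y -150 to 22 mm) slides out at the front under the 80 mm high roof
- tray_handle (a point): centre of the tray's handle: a steel bar 100 mm long along the roller's y, about 10 mm thick, 35 mm in front of the tray's teal front panel, 52 mm above the table, 28 mm below the base's roof; can be pinched or hooked from above. Moves with the tray; with the tray shut it is at (-135, -64, 52) mm in the roller's frame
- tray (a joint): how far the catch tray is pulled out along the roller's -x, m: 0 shut, 0.075 at its stop (fully out). It slides with about 1.5 N friction and stays where it is left
- dial_grip (a point): point on the dial's axis, 7 mm below the top of its grip bar and 118 mm above the table; on the roller it lies at (-45, 95, 118) mm. Its x axis runs along the bar and turns with the dial; the bar end with the white pointer is at -x
- dial_bar: the dial's black grip bar, 46 long (x) x 14 mm thick (y), from 88 to 128 mm above the table, on a 48 mm disc that is 82 to 88 mm above the table; upright axis. At dial 0 the bar lies along the roller's x and its white pointer (bar's -x end) aims at the roller's front, at a black mark. Origin on the axis, 82 mm above the table
- dial (a joint): dial angle, rad, clockwise seen from above: 0 at rest, clicks at 0.4, 0.8 and 1.2, marked on the deck by one, two and three red dots; hard stop at 1.3, just past the third. A spring (0.11 N m at 0 to 0.16 N m at the third click, up to 0.06 N m more to get over each click) always returns it to 0 when let go; no click holds it
- tumbler_a: clear glass tumbler, 68 mm across, 90 mm high; a bystander, origin at the centre of its underside
- tumbler_b: a second such tumbler; a bystander, origin at the centre of its underside
- carafe: flared clear glass carafe, 90 mm across, 190 mm high; a bystander, origin at the centre of its underside
- tub: pink plastic bowl, 210 mm across, 75 mm high; a bystander, origin at the centre of its underside
- bowl: small teal bowl, 140 mm across, 60 mm high; a bystander, origin at the centre of its underside
- spatula: spatula lying flat, about 250 mm long; a bystander, origin at the centre of its underside

How it is judged:
By the outcome, as a careful person would: the job done as asked, in the order asked, and still so for the second after the job is handed in, while the arm keeps its last pose, push and grip.
It also fails if it takes over 42 s, if anything falls off the work surface, if the arm or the gripper's body presses on something with over 40 N, if the wrist force passes 120 N, or if a joint passes its speed limit or range.

## Robot

A 7-joint arm with a two-finger parallel gripper is mounted at the origin on the work surface. World frame = base frame: x ahead of the robot, y to its left, z up, the work surface at z = 0. Lengths are in m, angles in rad, forces in N, time in s.
With the tool pointing down it reaches from about 0.425 to 0.875 m from the base axis. Payload 4.7 kg.
Tool frame: the origin (TCP) lies at the very end of the fingers, on their centre line; the grasp point (between the pads) lies 19 mm behind it; z points along the fingers, y is the line along which they close (so a half turn about z gives the same grasp; the last joint's range is limited). The gripper opens to 87 mm and grips with 3 to 60 N. Pads are 19 mm wide; open, the fingers measure 117 mm over their backs; the gripper's body (75 mm by 190 mm) begins 51 mm behind the grasp point.
Start: joints at [-1.235, 0.321, -0.07, 1.45, 0.023, 1.371, -0.057], TCP at [0.206, 0.617, 0.223] pointing down, gripper open.
Joint ranges: [-2.86, 2.86], [-0.3, 2.09], [-1.38, 1.24], [0.06, 2.45], [-1.56, 4.7], [0.09, 2.05], [-2.69, 2.69]. Speed limits (rad/s): [2.57, 2.57, 3.14, 3.14, 3.14, 3.14, 3.14].

## Interface

Orientations are given as a rotation vector (axis times angle).
In Python, from bench import get_state, get_image, get_calibration, close_job gives the robot as it stands.
- The arm moves only by the shell command python3 -m crank 'ROWS' [FORCE]. ROWS is JSON, a list of rows, each a list of 5 numbers: the opening, from 0 (shut) to 1 (fully open), then the shift along the world's x, y, z in units of 0.2 m (1.0 is 0.2 m), then the turn about the world's z in units of 2 pi rad (1.0 is 2 pi rad). A call has 1 to 5 rows; each row is the pose to reach, as a shift and turn from the pose commanded when the call began, turning the shorter way round; what a row does not reach only later rows make up. A row lasts 1/8 s, in which the tool goes at most 62.5 mm and 10.7 degrees, less where a joint would pass 70% of its speed; a pose out of reach is approached as far as the arm can. A call with a number of a shift or a turn outside -1 to 1 is refused whole. A call with a gripper value outside its range is refused whole. The fingers move at their own pace and stop on an object; FORCE is the grip in N (left out, the last holds). Time passes only in rows, so rows that repeat a pose let the fingers close. It gives the time, the measured TCP pose, the force, the opening and the grip force at its end, in the units of the state.
- get_state(): the state, without advancing time (a new reading comes with each control period).
- get_image(name): name is "side" or "top"; returns the picture (480x640x3 uint8, red, green, blue); there is no depth.
- get_calibration(name): a dict with "fovy" (degrees; the focal length in pixels is half the picture's height over the tangent of half this angle, whatever the lens; pixels are square), "cx", "cy" (the principal point, pixels), "k1" (the pictures are not rectified: a ray, as slopes to the right and down, at radius r is drawn at 1 + k1 r^2 times it, then the intrinsics apply), "R" (3x3) and "t" (3): a world point X has camera coordinates R X + t. Camera axes: x right, y down, z forward; pixel columns grow to the right and rows downward; lengths in m; the calibration is good to about 2 mm. A picture is of the moment at which its call begins. get_calibration takes no time and is no camera call.
- close_job(): hands the job in; it is judged then, once.
The state is a dict: "time": time; "joint_positions": joint angles; "qd": joint speeds; "joint_torque": joint torques, N m; "position": TCP position; "tool_rot": TCP orientation; "ft_force": force on the tool from outside, world axes, zero at the start; "torque": the same for the moment, N m; "grip_width": opening from 0.0 (shut) to 1.0 (fully open); "grip_force": force on a finger pad.
Only numpy, scipy, OpenCV 4.12 (cv2) and the standard library are available. Lean on these libraries where they do the work, as an engineer would, in place of code of your own. Each camera call takes 0.05 s, during which the arm holds its last target. There are 200 camera calls.

## Working session

There is one attempt and no reset: what is moved stays moved. The work goes in short steps, Python scripts to look and compute and a shell command to move; the robot and the scene stay as the last step left them, time stands still between calls to the robot, and variables do not carry over. Pictures are saved under pics/ and viewed, at most 10 in all, crops included, and the job is handed in when it is done.

```bash
mkdir -p pics
cat > h.py <<'E'
import numpy as np,cv2
from bench import get_state,get_image,get_calibration
def K(c):
    f=240/np.tan(np.radians(c['fovy'])/2); return np.array([[f,0,c['cx']],[0,f,c['cy']],[0,0,1]]),np.array([c['k1'],0,0,0.])
def cast(name,uv,z):
    c=get_calibration(name);k,d=K(c);R=np.array(c['R']);t=np.array(c['t'])
    p=cv2.undistortPoints(np.array(uv,float).reshape(-1,1,2),k,d)[:,0]
    r=np.c_[p,np.ones(len(p))]@R; o=-R.T@t
    return o+r*((z-o[2])/r[:,2])[:,None]
def proj(name,X):
    c=get_calibration(name);k,d=K(c);R=np.array(c['R'])
    return cv2.projectPoints(np.array(X,float).reshape(-1,3),cv2.Rodrigues(R)[0],np.array(c['t'],float),k,d)[0][:,0]
def snap(name,tag):
    im=cv2.cvtColor(get_image(name),cv2.COLOR_RGB2BGR); cv2.imwrite(f'pics/{tag}.png',im); return im
E
python3 - <<'E'
from h import *
snap('top','t0');snap('side','s0');print(get_state())
for n in('top','side'):
    c=get_calibration(n);print(n,c['fovy'],c['k1'],-np.array(c['R']).T@np.array(c['t']),np.round(c['R'],2).tolist())
E
```

```text
{'time': 0.1, 'joint_positions': array([-1.23492861,  0.32173722, -0.07006657,  1.45153583,  0.02261282,
        1.37080308, -0.05688053]), 'qd': array([ 0.00037233, -0.00314465, -0.00057007, -0.00357628,  0.00050683,
        0.00125786,  0.00180925]), 'joint_torque': array([-1.72797641e-04, -4.92575562e+01, -4.05955045e-01, -3.13400352e+01,
       -6.40741247e-02,  3.94900097e-02,  8.27795338e-05]), 'position': array([0.20546522, 0.61615676, 0.22158694]), 'tool_rot': array([-5.03177834e-01, -3.10086983e+00,  2.65364130e-03]), 'ft_force': array([-0.14032883,  0.71783597, -1.0843061 ]), 'torque': array([-0.00508329,  0.01250384, -0.01985144]), 'grip_force': 0.0, 'grip_width': 1.0002483383512581}
top 52.172066671692335 -0.09477031530476183 [0.37574841 0.0026139  1.06417652] [[0.0, -1.0, 0.01], [-0.99, -0.0, -0.17], [0.17, -0.0, -0.99]]
side 52.936362965510064 0.00913652120455336 [-9.40321459e-04 -5.59386362e-01  1.00676486e+00] [[0.7, -0.71, -0.01], [-0.55, -0.53, -0.65], [0.45, 0.46, -0.76]]
```

View pics/t0.png

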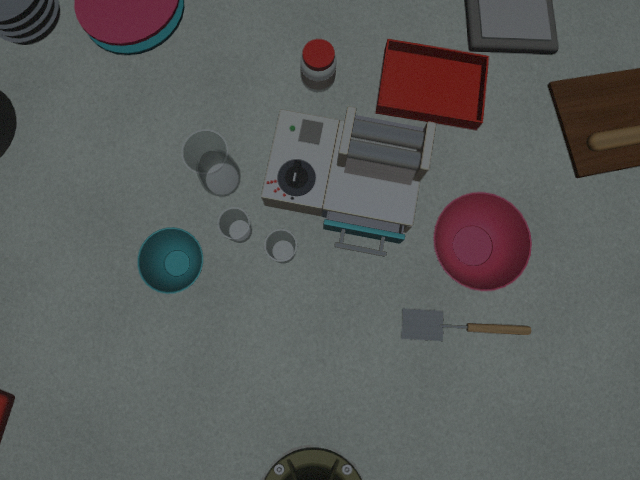

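View pics/s0.png

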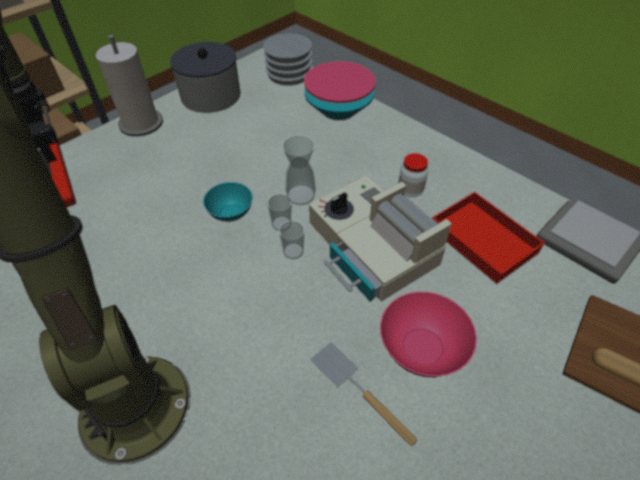

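Top view: dial at about (297,177), handle bar (336,245)–(386,254), tumblers at (283,247) and (237,226), roller turned slightly clockwise. I'll zoom in to get exact pixels.

Run:
```python
from h import *
im=cv2.imread('pics/t0.png')[95:265,250:450]
cv2.imwrite('pics/t0c.png',cv2.convertScaleAbs(cv2.resize(im,None,fx=3.5,fy=3.5,interpolation=cv2.INTER_CUBIC),alpha=1.4))
```

```text
(no output)
```

View pics/t0c.png

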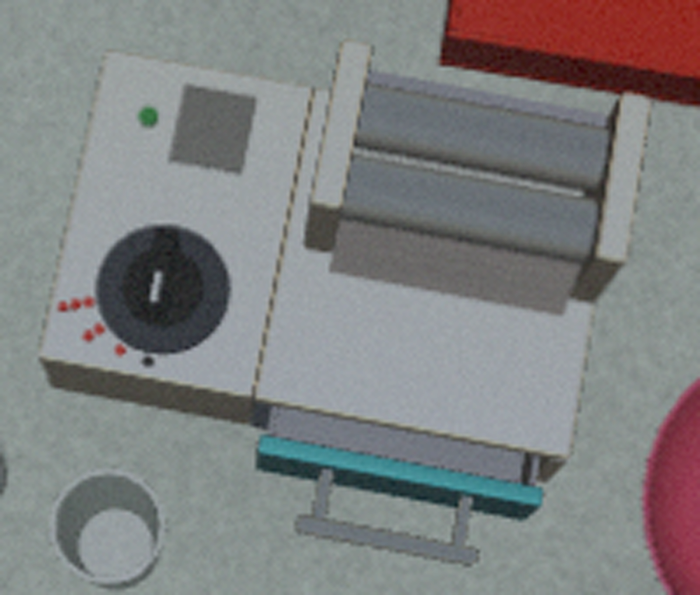

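The crop shows the roof corners at (107,52), (40,360) and (568,457). The handle runs from (297,525) to (477,555), the disc centre is at (163,289), and a tumbler rim is at (108,530). The tray is already slightly open.

```bash
python3 - <<'E'
from h import *
np.set_printoptions(precision=4,suppress=True)
P=lambda l,z:cast('top',np.array(l)/3.5+[250,95],z)
c=P([(107,52),(40,360),(568,457)],.08);print(c, np.linalg.norm(c[0]-c[1]),np.linalg.norm(c[2]-c[1]))
u=c[1]-c[2];yaw=np.arctan2(-u[0],u[1]);v=c[0]-c[1];print('yaw',yaw,np.arctan2(v[1],v[0]))
o=(c[0]+c[2])/2; o[2]=0
yaw=(yaw+np.arctan2(v[1],v[0]))/2
R=np.array([[np.cos(yaw),-np.sin(yaw)],[np.sin(yaw),np.cos(yaw)]])
print('o',o,'yaw',yaw)
dd=P([(163,289)],.088);print('disc',dd, 'pred',o[:2]+R@[-.045,.095])
h=P([(297,525),(477,555)],.057);m=h.mean(0);print('handle',h,m,(R.T@(m-o)[:2]))
t=P([(108,526)],.09);print('tumbler',t)
for n,p,z in(('tumb2',(235,221),.09),('carafe',(205,153),.19)):print(n,cast('top',[p],z))
print('side check',proj('side',[[*(o[:2]+R@[-.045,.095]),.128],m]))
g=R@[-1,0];print('pull dir',g)
E
python3 - <<'E'
from h import *
from scipy.spatial.transform import Rotation as r
print(r.from_rotvec(get_state()['tool_rot']).as_matrix().round(3))
E
```

```text
[[ 0.818   0.0719  0.08  ]
 [ 0.6234  0.1081  0.08  ]
 [ 0.5666 -0.2027  0.08  ]] 0.19787708400007362 0.3158981442268674
yaw -0.18087095052569402 -0.1841404027032482
o [ 0.6923 -0.0654  0.    ] yaw -0.1825056766144711
disc [[0.6648 0.0356 0.088 ]] pred [0.6653 0.0362]
handle [[ 0.5291 -0.0443  0.057 ]
 [ 0.5115 -0.1513  0.057 ]] [ 0.5203 -0.0978  0.057 ] [-0.1632 -0.0631]
tumbler [[0.523  0.0657 0.09  ]]
tumb2 [[0.5724 0.1597 0.09  ]]
carafe [[0.6821 0.2045 0.19  ]]
side check [[338.3461 196.3405]
 [337.1295 274.2979]]
pull dir [-0.9834  0.1815]
[[-0.949  0.316 -0.   ]
 [ 0.316  0.949 -0.002]
 [-0.    -0.002 -1.   ]]
```

```bash
python3 -m crank '[[0,0.5,-0.98,0,0.0221],[0,0.5,-0.98,0,0.0221],[0,0.5,-0.98,0,0.0221],[0,0.5,-0.98,0,0.0221]]' 40
python3 -m crank '[[0,0.5,-0.98,0,0],[0,0.5,-0.98,0,0],[0,0.5,-0.98,0,0],[0,0.5,-0.98,0,0]]'
python3 -m crank '[[0,0.5,-0.98,0,0],[0,0.5,-0.98,0,0],[0,0.5,-0.98,0,0],[0,0.5,-0.98,0,0]]'
```

```text
time: 0.6
position: [0.3077, 0.417, 0.2223]
tool_rot: [0.294, 3.127, -0.002]
ft_force: [1.1, 0.3, -0.6]
grip_width: 0.631
grip_force: 0.0
time: 1.1
position: [0.4068, 0.221, 0.2224]
tool_rot: [0.294, 3.128, -0.001]
ft_force: [0.4, 1.1, -0.5]
grip_width: 0.172
grip_force: 0.0
time: 1.6
position: [0.5063, 0.0247, 0.2225]
tool_rot: [0.294, 3.128, -0.001]
ft_force: [0.4, 0.4, 0.4]
grip_width: 0.003
grip_force: 0.0
```

```bash
python3 -m crank '[[0,0.17,-0.633,0,0],[0,0.17,-0.633,0,0],[0,0.17,-0.633,0,0],[0,0.17,-0.633,-0.3,0],[0,0.17,-0.633,-0.5,0]]'
python3 -m crank '[[0,0,0,0,0]]'
python3 - <<'E'
from h import *
a=snap('side','s1');b=snap('top','t1')
f=lambda im:cv2.resize(im,None,fx=3,fy=3,interpolation=cv2.INTER_CUBIC)
cv2.imwrite('pics/c1.png',np.hstack([f(a[180:330,270:400]),f(b[180:330,300:430])]))
E
```

```text
time: 2.22
position: [0.5385, -0.0968, 0.1202]
tool_rot: [-0.286, -3.127, -0.001]
ft_force: [0.9, 0.9, -0.9]
grip_width: 0.006
grip_force: 0.0
time: 2.35
position: [0.5367, -0.0966, 0.1194]
tool_rot: [-0.285, -3.121, 0.0]
ft_force: [0.2, 0.3, -0.6]
grip_width: 0.004
grip_force: 0.0
```

View pics/c1.png

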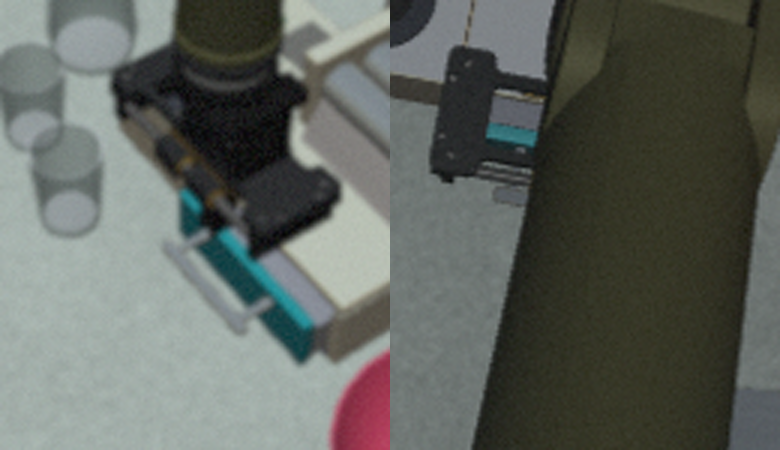

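The picture shows the shut fingers above the gap between the teal panel and the bar, slightly towards the bar side. I'll correct by 4 mm and go down.

```bash
python3 -m crank '[[0,0.022,-0.026,0,0],[0,0.022,-0.026,-0.2,0],[0,0.022,-0.026,-0.26,0],[0,0.022,-0.026,-0.26,0]]'
python3 -m crank '[[0,0,0,-0.05,0],[0,0,0,-0.1,0],[0,0,0,-0.15,0],[0,0,0,-0.15,0]]'
```

```text
time: 2.95
position: [0.5441, -0.1033, 0.0709]
tool_rot: [-0.287, -3.128, 0.0]
ft_force: [0.2, 0.1, 0.1]
grip_width: 0.009
grip_force: 0.0
time: 3.45
position: [0.5432, -0.1031, 0.0396]
tool_rot: [-0.287, -3.127, 0.0]
ft_force: [0.1, 0.7, -0.5]
grip_width: 0.004
grip_force: 0.0
```

```bash
python3 -m crank '[[0,-0.05,0.009,0,0],[0,-0.1,0.018,0,0],[0,-0.15,0.027,0,0],[0,-0.2,0.036,0,0],[0,-0.246,0.045,0,0]]'
python3 -m crank '[[0,-0.02,0.0035,0,0],[0,-0.025,0.0045,0,0]]'
python3 -m crank '[[0,-0.02,0.0035,0,0],[0,-0.02,0.0035,0,0]]'
```

```text
time: 4.08
position: [0.4943, -0.0939, 0.0408]
tool_rot: [0.287, 3.128, 0.001]
ft_force: [1.4, 0.2, -1.0]
grip_width: 0.003
grip_force: 0.9
time: 4.32
position: [0.4929, -0.0937, 0.0414]
tool_rot: [0.286, 3.121, -0.001]
ft_force: [10.7, -0.8, -8.1]
grip_width: 0.005
grip_force: 5.1
time: 4.58
position: [0.4927, -0.0937, 0.0421]
tool_rot: [0.285, 3.113, -0.003]
ft_force: [17.4, -3.4, -12.6]
grip_width: 0.007
grip_force: 8.7
```

```bash
python3 -m crank '[[0,0.075,-0.014,0,0],[0,0.075,-0.014,0,0],[0,0.075,-0.014,0.3,0],[0,0.075,-0.014,0.6,0],[0,0.075,-0.014,0.7,0]]'
python3 -m crank '[[1,0.5,0.3,0,0],[1,0.7,0.55,0,0],[1,0.7,0.55,0,0],[1,0.7,0.55,0,0],[1,0.7,0.55,0,0]]'
python3 - <<'E'
from h import *
a=snap('side','s2');b=snap('top','t2')
cv2.imwrite('pics/c2.png',cv2.resize(a[160:320,260:440],None,fx=3.6,fy=3.6,interpolation=cv2.INTER_CUBIC))
print(get_state()['position'])
E
```

```text
time: 5.2
position: [0.5017, -0.0959, 0.184]
tool_rot: [0.287, 3.125, 0.002]
ft_force: [-0.8, 0.1, -0.8]
grip_width: 0.004
grip_force: 0.0
time: 5.82
position: [0.6396, 0.0137, 0.1797]
tool_rot: [-0.288, -3.126, 0.003]
ft_force: [0.4, -0.3, -0.3]
grip_width: 0.488
grip_force: 0.0
[0.63970445 0.01278538 0.18061471]
```

View pics/c2.png

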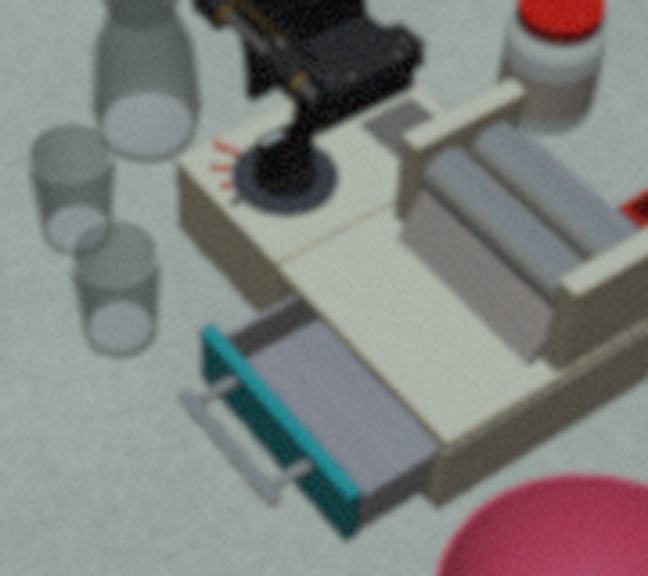

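The side view shows the tray pulled well out, handle ends at about crop (188,400) and (272,497), and nothing else disturbed. I'll check the tray distance and move over the dial.

```bash
python3 - <<'E'
from h import *
h=cast('side',np.array([(188,399),(272,496)])/3.6+[260,160],.054);m=h.mean(0)[:2]-[.6923,-.0654]
print(h,'tray',-.135-m@[.9834,-.1815])
E
python3 -m crank '[[1,0.127,0.115,0,0],[1,0.127,0.115,0,0],[1,0.127,0.115,-0.1,0],[1,0.127,0.115,-0.1,0],[1,0.127,0.115,-0.1,0]]'
python3 -m crank '[[1,0,0,0,0]]'
```

```text
[[ 0.48686213 -0.04535265  0.054     ]
 [ 0.4696219  -0.14043213  0.054     ]] tray 0.07051475415701391
time: 6.55
position: [0.6655, 0.0368, 0.1603]
tool_rot: [-0.289, -3.128, 0.0]
ft_force: [-0.5, -0.1, -0.2]
grip_width: 0.994
grip_force: 0.0
time: 6.68
position: [0.6663, 0.0373, 0.1611]
tool_rot: [0.288, 3.128, 0.0]
ft_force: [-0.3, -0.2, 0.6]
grip_width: 0.996
grip_force: 0.0
```

```bash
python3 -m crank '[[1,-0.006,-0.006,-0.15,0],[1,-0.006,-0.006,-0.25,0],[1,-0.006,-0.006,-0.3,0],[1,-0.006,-0.006,-0.3,0]]'
python3 -m crank '[[0.1,0,0,0,0],[0.1,0,0,0,0],[0.1,0,0,0,0],[0.1,0,0,0,0],[0.1,0,0,0,0]]' 50
python3 -m crank '[[0.1,0,0,0,0],[0.1,0,0,0,0],[0.1,0,0,0,0],[0.1,0,0,0,0],[0.1,0,0,0,0]]'
```

```text
time: 7.18
position: [0.6647, 0.0365, 0.0999]
tool_rot: [-0.287, -3.127, 0.001]
ft_force: [0.5, -1.0, 1.0]
grip_width: 0.998
grip_force: 0.0
time: 7.8
position: [0.665, 0.0365, 0.1007]
tool_rot: [0.287, 3.128, 0.0]
ft_force: [-0.8, 0.0, 1.0]
grip_width: 0.518
grip_force: 0.0
time: 8.43
position: [0.6652, 0.0372, 0.1006]
tool_rot: [0.286, 3.128, 0.002]
ft_force: [0.5, 1.3, -0.5]
grip_width: 0.158
grip_force: 50.0
```

Gripped (13.7 mm wide, 50 N). Now turning clockwise.

```bash
python3 -m crank '[[0,0,0,0,-0.02],[0,0,0,0,-0.04],[0,0,0,0,-0.06],[0,0,0,0,-0.08],[0,0,0,0,-0.1]]' 55
python3 - <<'E'
from h import *
print(get_state()['torque'])
E
python3 -m crank '[[0,0,0,0,-0.02],[0,0,0,0,-0.04],[0,0,0,0,-0.06],[0,0,0,0,-0.08],[0,0,0,0,-0.092]]'
python3 -m crank '[[0,0,0,0,-0.006],[0,0,0,0,-0.006],[0,0,0,0,-0.006]]'
python3 - <<'E'
from h import *
from scipy.spatial.transform import Rotation as r
s=get_state();M=r.from_rotvec(s['tool_rot']).as_matrix()
print(s['torque'],s['ft_force'],'turned',np.radians(79.54)-np.arctan2(M[1,1],M[0,1]))
a=snap('side','s3');b=snap('top','t3')
f=lambda im:cv2.resize(im,None,fx=3,fy=3,interpolation=cv2.INTER_CUBIC)
cv2.imwrite('pics/c3.png',np.hstack([f(a[160:320,280:410]),f(b[130:290,250:380])]))
E
```

```text
time: 9.05
position: [0.6662, 0.0392, 0.1006]
tool_rot: [1.241, 2.885, 0.006]
ft_force: [3.6, 4.5, -2.8]
grip_width: 0.156
grip_force: 55.0
[ 1.02104379 -0.92426646  0.23324016]
time: 9.68
position: [0.6681, 0.0402, 0.1007]
tool_rot: [2.008, 2.412, 0.01]
ft_force: [9.5, 5.7, -6.4]
grip_width: 0.159
grip_force: 55.0
time: 10.05
position: [0.6683, 0.0402, 0.1007]
tool_rot: [2.049, 2.377, 0.011]
ft_force: [9.5, 5.0, -6.0]
grip_width: 0.158
grip_force: 55.0
[ 1.08917495 -1.88236651  0.26461713] [ 9.54906557  4.97149343 -6.00615927] turned 1.2407169060493253
```

View pics/c3.png

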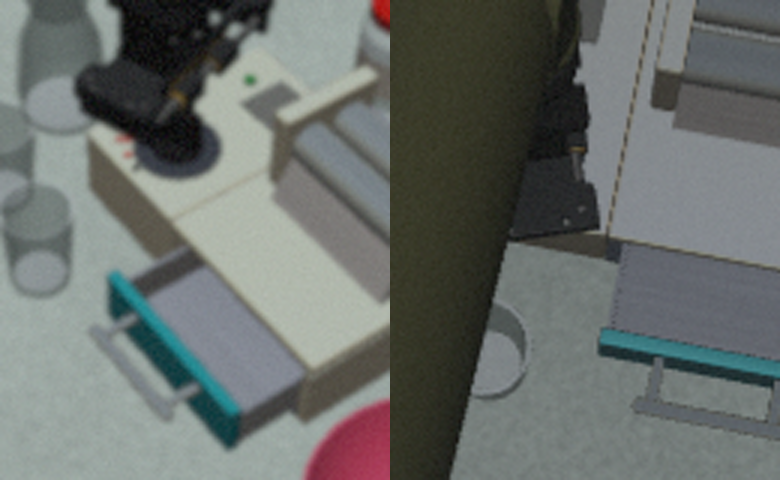

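The pictures show the tray still out and the dial held near the three-dot direction, with about 11 N of side load from a few mm of centring error. I'll relieve that and recheck.

```bash
cat > st.py <<'E'
from h import *
from scipy.spatial.transform import Rotation as r
s=get_state();M=r.from_rotvec(s['tool_rot']).as_matrix()
print(s['torque'],s['ft_force'],s['position'],'turned',np.radians(79.54)-np.arctan2(M[1,1],M[0,1]))
E
python3 -m crank '[[0,0.015,0.012,0,0],[0,0.015,0.012,0,0],[0,0.015,0.012,0,0]]' 60;python3 st.py
python3 -m crank '[[0,0,0,0,-0.004],[0,0,0,0,-0.004],[0,0,0,0,-0.004]]';python3 st.py
```

```text
time: 10.52
position: [0.6684, 0.0403, 0.1006]
tool_rot: [-2.054, -2.376, -0.003]
ft_force: [2.6, 4.4, -1.3]
grip_width: 0.157
grip_force: 60.0
[ 1.02840469 -0.45955174  0.21264493] [ 2.61373567  4.39125663 -1.30063818] [0.66839228 0.04031716 0.10064287] turned 1.2432648294580144
time: 10.9
position: [0.6685, 0.0403, 0.1006]
tool_rot: [-2.085, -2.35, -0.003]
ft_force: [2.5, 4.3, -1.5]
grip_width: 0.15
grip_force: 60.0
[ 1.02039603 -0.58162964  0.21975233] [ 2.54680172  4.32090737 -1.45420084] [0.668463   0.04026451 0.10063297] turned 1.268601923365175
```

```bash
python3 -m crank '[[0,0,0,0,-0.003],[0,0,0,0,-0.003],[0,0,0,0,-0.003]]';python3 st.py
python3 -m crank '[[0,0,0,0,-0.004],[0,0,0,0,-0.004],[0,0,0,0,-0.004]]';python3 st.py
```

```text
time: 11.28
position: [0.6685, 0.0403, 0.1006]
tool_rot: [-2.107, -2.33, -0.003]
ft_force: [3.2, 4.0, -1.7]
grip_width: 0.155
grip_force: 60.0
[ 0.96565677 -0.56773222  0.19902348] [ 3.20095638  4.00398374 -1.6534151 ] [0.66852965 0.0402674  0.10061014] turned 1.2874322417074546
time: 11.65
position: [0.6686, 0.0403, 0.1006]
tool_rot: [2.135, 2.304, 0.004]
ft_force: [3.2, 4.6, -1.2]
grip_width: 0.155
grip_force: 60.0
[ 1.00349616 -0.66107265  0.36389332] [ 3.23092703  4.59302684 -1.17155075] [0.6686378  0.04032489 0.10062391] turned 1.312119466326039
```

The torque jump near 1.31 is the hard stop, so the dial follows the tool. I'll back off to about 1.26 and check the tray and bystanders.

```bash
python3 -m crank '[[0,0,0,0,0.007],[0,0,0,0,0.007],[0,0,0,0,0.007],[0,0,0,0,0.007]]';python3 st.py
python3 - <<'E'
from h import *
b=snap('top','t4');snap('side','s4')
cv2.imwrite('pics/c4.png',cv2.resize(b[190:290,300:430],None,fx=5,fy=5,interpolation=cv2.INTER_CUBIC))
def teal(im):
    h=cv2.cvtColor(im,cv2.COLOR_BGR2HSV);m=cv2.inRange(h,(80,110,60),(100,255,255));m[:, :320]=0;m[:190]=0;m[300:]=0
    ys,xs=np.nonzero(m);k=(xs>345)&(xs<400);return np.array([xs[k].mean(),ys[k].mean()])
p=[cast('top',[teal(i)],.07)[0] for i in (cv2.imread('pics/t0.png'),b)]
print('slide',(p[1]-p[0])[:2]@[-.9834,.1815],p)
E
```

```text
time: 12.15
position: [0.6685, 0.0403, 0.1006]
tool_rot: [-2.084, -2.35, -0.003]
ft_force: [3.3, 4.0, -2.0]
grip_width: 0.154
grip_force: 60.0
[ 0.99747641 -0.54776068  0.22651456] [ 3.2581239   3.95488585 -2.0126342 ] [0.66845734 0.04032008 0.10061888] turned 1.268423753777574
slide 0.043074352300660736 [array([ 0.55720743, -0.12214178,  0.07      ]), array([ 0.51361108, -0.12103049,  0.07      ])]
```

View pics/c4.png

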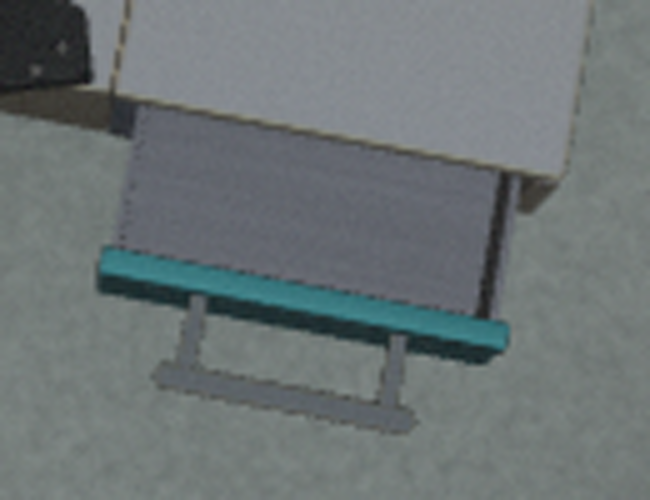

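View pics/s4.png

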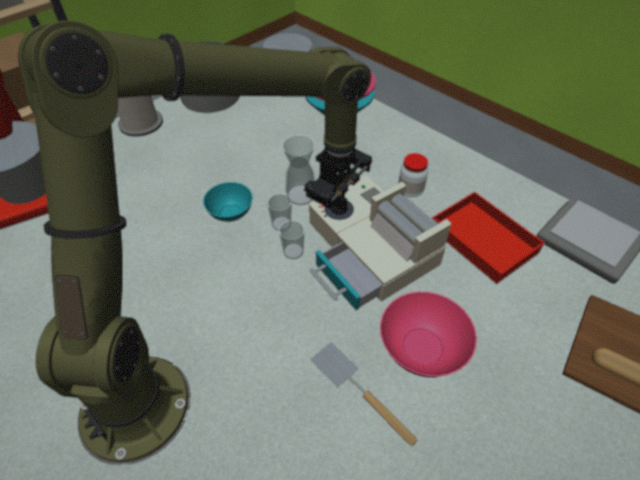

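The top view shows the tray at its stop, with its teal panel running from (320,242) to (401,257). Measured from a corrected roller position, it is about 74 mm out. In the side view the dial is still held and the bystanders have not moved.

```bash
python3 -c "
from bench import close_job
print(close_job())"
```

```text
the job is handed in; nothing more can be done
None
```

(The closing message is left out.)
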